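# Open the double-door pastry case for restocking

### The arm

A 6-joint arm with a two-finger parallel gripper is mounted at the origin on a cart in front of the work surface, level with it; the furniture and walls round the work are solid. World frame = base frame: x ahead of the robot, y to its left, z up, the work surface at z = 0. Lengths are in mm, angles in rad, forces in N, time in s.
With the tool pointing down it reaches from about 350 to 975 mm from the base axis. Payload 7.1 kg.
Tool frame: the origin (TCP) lies midway between the tips of the shut fingers; the grasp point (between the pads) lies 19 mm behind it; z points along the fingers, y is the direction in which the jaws open and shut (so a half turn about z gives the same grasp; the last joint's range is limited). The gripper opens to 88 mm and grips with 3 to 60 N. Pads are 20 mm wide; open, the fingers measure 115 mm over their backs; the gripper's body (75 mm by 178 mm) begins 61 mm behind the grasp point.
Start: joints at [1.172, 0.423, 1.63, -0, 1.089, -0.019], TCP at [231.677, 580.457, 222.675] pointing down, gripper open.
Joint ranges: [-3, 3], [-0.9, 2.11], [0.09, 2.58], [-1.31, 4.45], [0.11, 2.69], [-2.54, 2.54]. Speed limits (rad/s): [2.39, 2.39, 3.01, 3.14, 3.14, 3.14].

### API

Orientations are given as a unit quaternion [w, x, y, z].
In Python, from station import arm gives the robot as it stands. The module is installed in compiled form; this text tells all that it offers.
- The arm moves only by the shell command python3 -m crank 'ROWS' [FORCE]. ROWS is JSON, a list of rows, each a list of 5 numbers: the opening, from -1 (shut) to 1 (fully open), so that 0 is half open, then the shift along the tool's x, y, z in m, then the turn about the tool's z in degrees. A call has 1 to 12 rows; each row is the pose to reach, as a shift and turn from the pose measured when the call began, along the tool's axes at that moment; what a row does not reach only later rows make up. A row lasts 1/8 s, in which the tool goes at most 62.5 mm and 10.7 degrees, less where a joint would pass 70% of its speed; a pose out of reach is approached as far as the arm can. A call with a gripper value outside its range is refused whole. The fingers move at their own pace and stop on an object; FORCE is the grip in N (left out, the last holds). Time passes only in rows, so rows that repeat a pose let the fingers close. It gives the time, the measured TCP pose, the force and the opening at its end, in the units of the state.
- arm.observe(): the state, without advancing time (a new reading comes with each control period).
- arm.snapshot(name): name is "side" or "top" or "wrist"; returns a dict with "pixels" (384x512x3 uint8, red, green, blue), "camera_matrix" (3x3 intrinsics, pixels), "k1" (the pictures are not rectified: a ray, as slopes to the right and down, at radius r is drawn at 1 + k1 r^2 times it, then the intrinsics apply), "origin" and "attitude" of the camera in the world; the wrist camera has in their place "tool_from_camera" (4x4, takes a point from camera to tool coordinates, whose origin is the TCP and whose axes are the flange's). Camera axes: x right, y down, z forward; pixel columns grow to the right and rows downward; lengths in mm; the calibration is good to about 2 mm. A picture is of the moment at which its call begins: read the wrist's pose just before it. There is no depth.
- arm.finish_job(): hands the job in, once; it reports no verdict.
Trained networks look in the newest picture that a camera, given by its name, has taken for a name from the list of things; names that differ only in an ending like _2 or _b are one class to them, and where a whole thing is asked for, a point or a joint stands for the part that bears it (a point fixed in the world has none). Each returns a list of dicts, best first, with "conf" (0 to 1); they miss things now and then, are a little off and sometimes report something else, mostly with a low value. They report only what shows in the picture. A call takes as long as a camera call.
- arm.find_in(camera, target): "location" ([column, row] in pixels, amid what is visible of it).
- arm.mark_of(camera, target): "location" ([column, row] in pixels: a listed point, or the origin of a listed thing).
The state is a dict: "time_s": time; "joint_pos": joint angles; "qd": joint speeds; "tau": joint torques, N m; "tcp_pos": TCP position; "tcp_rot": TCP orientation; "force": force on the tool from outside, world axes, zero at the start; "ft_torque": the same for the moment, N m; "opening": opening from 0.0 (shut) to 1.0 (fully open).
Only numpy, scipy, OpenCV 4.12 (cv2) and the standard library are available. Lean on these libraries where they do the work, as an engineer would, in place of code of your own. Each camera call takes 0.05 s, during which the arm holds its last target.

### The job

The small pastry case on the plinth has to be opened for restocking. Swing the brass hook on top clear of its post, open the left door all the way, to about a right angle, while the right one is still shut, and then open the right door, which its cover strip was holding shut, just as wide. Leave both doors standing open, and do not shift or knock over the coffee cup, the price card or the water glass.

Things in the scene. Friction and masses are not known exactly. Their poses are not given: they have to be found in the camera images.
- case: Fixed wooden case with two glazed doors, 250 wide x 110 deep x 190 tall, on a 44 mm plinth. Origin: centre of its underside; front looks to its -x (to the robot), +y = left seen from the robot. In mm in this frame: hook pivot (-15, 20); door hinge axes (-63, 125), (-63, -125). Doors 12 thick, 123 wide, z 36 to 188. A 6 mm strip on the left door's free edge laps 12 mm over the right door's front.
- hook (a joint): Angle of the brass hook turning on an upright pivot on the case's top, rad. 0 = closed: its nose lies in front of the 7 mm post on the left door's top edge and holds that door shut; starts at 0 to 0.12. Positive = clockwise seen from above (nose goes to the left); free of the post beyond about 0.45; end stop 1.5. Stays where it is left (friction 0.03 Nm).
- hook_fin (a point): Middle of the hook's upright thumb fin, on the pivot axis, 22 mm above the case's top: the fin is 40 long (along its own x, which at 0 is the case's x), 10 thick (its own y) and reaches from 10 to 31 mm above the top. Turn it like a thumb-turn.
- leaf_left (a joint): Angle of the left door, rad: 0 = shut, positive = opening toward the robot (clockwise seen from above), end stop 1.75. It stays where it is left (friction torque 0.05 Nm).
- leaf_left_handle (a point): Point on the left door's upright round brass pull bar (8 mm thick), level with the case's top (190 mm over its underside); the bar runs from 60 mm below it to 12 mm above (11 mm ball ends); pinch it from above. 80 mm from the hinge axis along the door, 46 mm in front of the door's mid-plane (40 mm off its face). Axes as the case's when shut; turns with the door.
- leaf_left_hinge (a point): Point on the left door's upright hinge axis, at the height of the case's top. It does not move.
- leaf_right (a joint): Angle of the right door, rad: 0 = shut, positive = opening toward the robot (anticlockwise seen from above), end stop 1.75. It stays where it is left (friction torque 0.05 Nm).
- leaf_right_handle (a point): The same point on the right door's pull bar: bar, heights and offsets as on the left door, mirrored. The two bars stand 90 mm apart when shut.
- leaf_right_hinge (a point): Point on the right door's upright hinge axis, at the height of the case's top. It does not move.
- coffee_cup: White porcelain cup, 73 across, 61 tall, loose on the counter in front of the plinth. Origin: centre of its underside.
- price_card: Small price card in a wooden foot, 70 wide, 58 tall, loose on the counter in front of the plinth. Origin: centre of its underside.
- water_glass: Glass of 75 across, 111 tall, loose on the counter to the right of the plinth. Origin: centre of its underside.

How it is judged:
By the outcome, as a careful person would: the job done as asked, in the order asked, and still so for the second after the job is handed in, with the robot touching nothing.
It also fails if it takes over 61 s, if anything falls off the work surface, if the arm or the gripper's body presses on something with over 40 N, if the wrist force passes 120 N, or if a joint passes its speed limit or range.

## Working session

There is one attempt and no reset: what is moved stays moved. The work goes in short steps, Python scripts to look and compute and a shell command to move; the robot and the scene stay as the last step left them, time stands still between calls to the robot, and variables do not carry over. Pictures are saved under pics/ and viewed, and the job is handed in when it is done.

```bash
mkdir -p pics
cat > h.py <<'E'
from station import arm
import numpy as np, cv2
def snap(n,f):
    s=arm.snapshot(n); cv2.imwrite('pics/'+f,cv2.cvtColor(s['pixels'],cv2.COLOR_RGB2BGR)); return s
E
python3 - <<'E'
from h import *
s=arm.observe(); print(s)
for c in('side','top'):
    q=snap(c,c+'0.png'); print({k:v for k,v in q.items() if k!='pixels'})
    for t in ['case','hook_fin','leaf_left_handle','leaf_left_hinge','leaf_right_handle','leaf_right_hinge','coffee_cup','price_card','water_glass']:
        print(c,t,[(np.round(d['location'],1).tolist(),round(d['conf'],2)) for d in arm.mark_of(c,t)[:3]])
E
```

```text
{'time_s': 0.0, 'joint_pos': array([ 1.17203015e+00,  4.23825137e-01,  1.63069327e+00, -3.08935374e-05,
        1.08857442e+00, -1.90307165e-02]), 'qd': array([-0.0002873 , -0.0005894 , -0.00082607,  0.00064731, -0.00209047,
       -0.00074393]), 'tau': array([-2.60797897e-04, -5.44620645e+01, -2.73670363e+01,  6.44247676e-02,
        2.26279499e-02, -1.37142110e-04]), 'tcp_pos': array([231.45903487, 579.96683088, 221.91020963]), 'tcp_rot': array([-1.42171815e-04,  1.88721906e-01,  9.82030284e-01, -7.36614694e-04]), 'force': array([ 0.48600001, -0.31868915, -0.09725051]), 'ft_torque': array([-0.01730265,  0.02006002,  0.02777978]), 'opening': 1.0000970521789556}
{'camera_matrix': array([[475.42264479,   0.        , 248.63883473],
       [  0.        , 475.42264479, 182.02676803],
       [  0.        ,   0.        ,   1.        ]]), 'k1': -0.04704321743917248, 'origin': array([ 220.45482816, -971.66767962,  828.83413317]), 'attitude': array([-0.47439856,  0.87233479, -0.10046305,  0.06233138])}
side case [([269.0, 180.9], 0.85)]
side hook_fin [([261.4, 113.3], 0.75)]
side leaf_left_ha
[... 334 characters left out ...]
   0.        , 248.27552095],
       [  0.        , 382.65803374, 197.62369082],
       [  0.        ,   0.        ,   1.        ]]), 'k1': -0.11822539614509607, 'origin': array([ 350.90774062,   44.62459738, 1220.80872682]), 'attitude': array([ 0.025029  , -0.70550034,  0.7070741 , -0.04109795])}
top case []
top hook_fin [([167.2, 150.2], 0.78)]
top leaf_left_handle [([172.3, 190.3], 0.75), ([240.4, 224.9], 0.21)]
top leaf_left_hinge [([139.7, 183.7], 0.68), ([243.6, 227.9], 0.22)]
top leaf_right_handle [([205.8, 176.2], 0.7)]
top leaf_right_hinge [([226.8, 150.1], 0.71)]
top coffee_cup [([177.6, 238.4], 0.98)]
top price_card [([242.0, 225.1], 0.66)]
top water_glass [([322.5, 165.4], 0.92)]
```

View pics/side0.png

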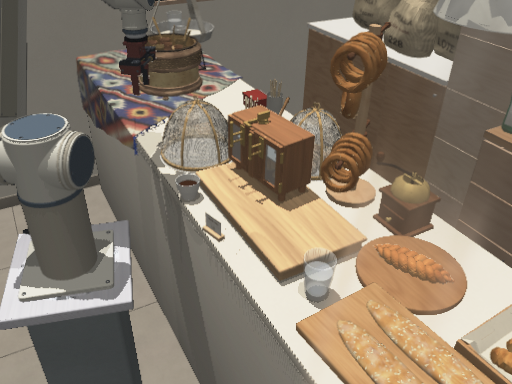

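View pics/top0.png

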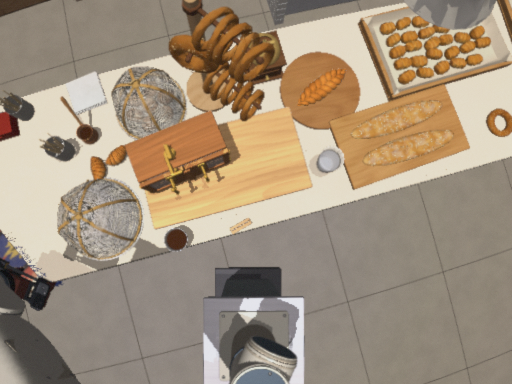

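```bash
cat >> h.py <<'E'
from scipy.spatial.transform import Rotation as R
from scipy.optimize import least_squares
CAM={'side':dict(f=475.42264479,c=(248.63883473,182.02676803),k=-0.04704321743917248,o=[220.45482816,-971.66767962,828.83413317],q=[-0.47439856,0.87233479,-0.10046305,0.06233138]),
'top':dict(f=382.65803374,c=(248.27552095,197.62369082),k=-0.11822539614509607,o=[350.90774062,44.62459738,1220.80872682],q=[0.025029,-0.70550034,0.7070741,-0.04109795])}
def rot(q): return R.from_quat(np.asarray(q),scalar_first=True)
def proj(n,P):
    C=CAM[n]; p=rot(C['q']).inv().apply(np.atleast_2d(P)-np.array(C['o'])); s=p[:,:2]/p[:,2:]
    r2=(s**2).sum(1,keepdims=True); return s*(1+C['k']*r2)*C['f']+np.array(C['c'])
def case2w(p,P):  # p=x,y,z0,yaw
    P=np.atleast_2d(P); return R.from_euler('z',p[3]).apply(P)+np.array(p[:3])
E
python3 - <<'E'
from h import *
pts={'hook_fin':[-15,20,212],'leaf_left_handle':[-109,45,190],'leaf_left_hinge':[-63,125,190],'leaf_right_handle':[-109,-45,190],'leaf_right_hinge':[-63,-125,190]}
obs=[('side','case',[0,0,0],[269,180.9]),('side','hook_fin',0,[261.4,113.3]),('side','leaf_left_handle',0,[229.4,125.9]),('side','leaf_left_hinge',0,[227.9,111.1]),('side','leaf_right_handle',0,[246.7,137.9]),('side','leaf_right_hinge',0,[280,145.9]),
('top','hook_fin',0,[167.2,150.2]),('top','leaf_left_handle',0,[172.3,190.3]),('top','leaf_left_hinge',0,[139.7,183.7]),('top','leaf_right_handle',0,[205.8,176.2]),('top','leaf_right_hinge',0,[226.8,150.1])]
def f(p): return np.concatenate([proj(c,case2w(p,q if q else pts[n]))[0]-o for c,n,q,o in obs])
for z in (None,44):
    g=f if z is None else (lambda p:f([p[0],p[1],44,p[3]]))
    r=least_squares(g,[500,150,44,0],loss='soft_l1'); p=r.x; print(p, np.round(g(p).reshape(-1,2),1).tolist())
p[2]=44
for n in pts: print(n,case2w(p,pts[n]).round(1))
def pix(a,b):
    r=least_squares(lambda X:np.r_[proj('top',X)[0]-a,proj('side',X)[0]-b],[400,0,0]); return r.x.round(1),r.fun.round(1)
print(pix([177.6,238.4],[187.8,195.3]),pix([242,225.1],[213.9,230.9]),pix([322.5,165.4],[315,292]))
E
```

```text
[580.74068913 215.93162852  44.69736135 -18.47849175] [[-0.5, -2.8], [1.4, 0.6], [1.1, -0.3], [0.9, 0.9], [2.0, 0.1], [0.4, -0.6], [0.4, 1.7], [0.3, -0.0], [-1.8, 1.3], [-0.8, 1.5], [0.5, 0.5]]
[580.88304519 216.25217157  43.61648329 -18.47848536] [[-0.5, -2.7], [1.4, 0.8], [1.1, -0.1], [0.9, 1.1], [2.0, 0.2], [0.5, -0.4], [0.4, 1.7], [0.2, -0.1], [-1.8, 1.3], [-0.9, 1.5], [0.4, 0.5]]
hook_fin [[559.7 229.5 256. ]]
leaf_left_handle [[463.  218.7 234. ]]
leaf_left_hinge [[476.8 309.9 234. ]]
leaf_right_handle [[495.6 134.8 234. ]]
leaf_right_hinge [[567.5  76.9 234. ]]
(array([333.7, 242. ,  -0.6]), array([-0.1,  0.6,  0.6, -0. ])) (array([377.4,  37. ,  12.4]), array([ 0., -0., -0.,  0.])) (array([ 573.2, -226.8,   -1.8]), array([ 0.1, -0.6, -0.5,  0.1]))
```

Run:
```python
from h import *
def pix(a,b):
    r=least_squares(lambda X:np.r_[proj('top',X)[0]-a,proj('side',X)[0]-b],[400,0,0]); return r.x.round(1),r.fun.round(1)
print('front dome apex',pix([97,216],[198,99]),'back dome apex',pix([148,100],[318,108]),'pretzel low',pix([245,100],[345,150]))
for n,a in(('side',(150,60,200,150)),('top',(40,90,220,180))):
    im=cv2.imread(f'pics/{n}0.png');x,y,w,h=a;cv2.imwrite(f'pics/{n}0z.png',cv2.resize(im[y:y+h,x:x+w],None,fx=3.5,fy=3.2,interpolation=cv2.INTER_CUBIC))
p=[580.9,216.2,44,0.371]
print('left open handle',case2w(p,[-143,171,190]),'right',case2w(p,[-143,-171,190]))
```

```text
front dome apex (array([397.2, 414.2, 239.8]), array([ 0.1, -0.6, -0.8,  0. ])) back dome apex (array([727.8, 288.2, 228.1]), array([ 1.5, -6.7, -7.5,  1.8])) pretzel low (array([719.2,  27.1, 226.9]), array([ 1. , -3.8, -3.7,  1. ]))
left open handle [[385.63333134 323.72175645 234.        ]] right [[509.62460314   4.98963614 234.        ]]
```

View pics/side0z.png

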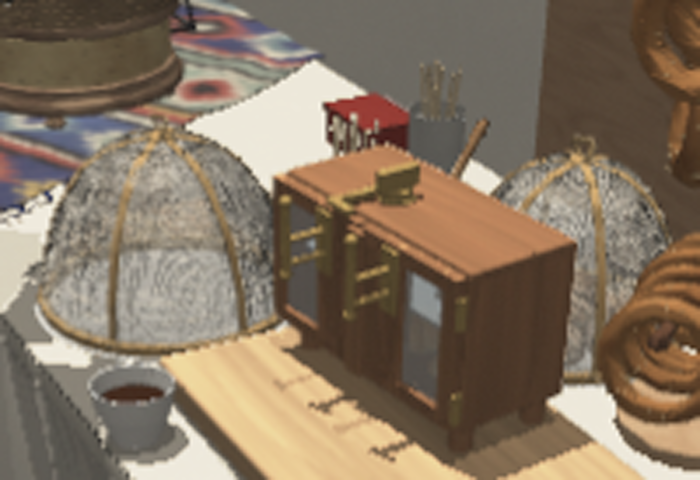

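View pics/top0z.png

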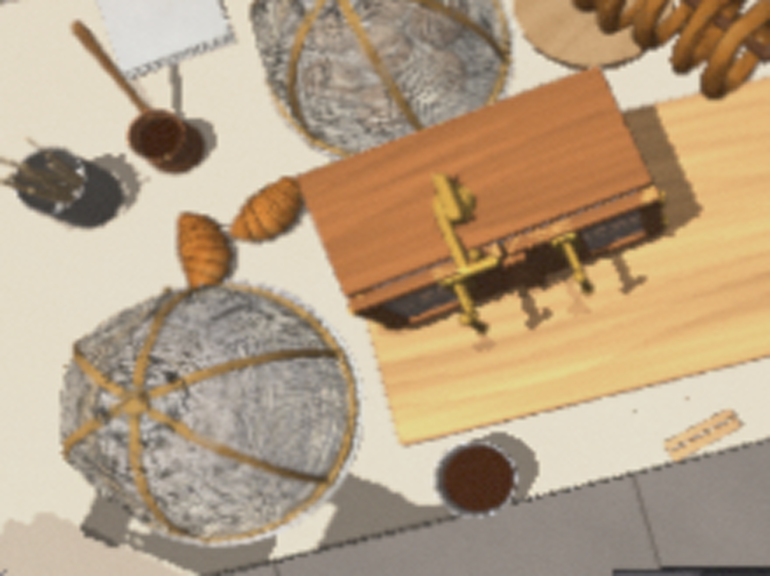

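```bash
python3 -m crank '[[1,0,0,-0.06,0],[1,0,0,-0.12,0],[1,-0.05,-0.03,-0.16,-10],[1,-0.1,-0.064,-0.18,-20],[1,-0.15,-0.096,-0.18,-30],[1,-0.2,-0.128,-0.18,-40],[1,-0.25,-0.16,-0.18,-43],[1,-0.3,-0.192,-0.18,-43],[1,-0.35,-0.224,-0.18,-43],[1,-0.389,-0.249,-0.18,-43],[1,-0.389,-0.249,-0.18,-43],[1,-0.389,-0.249,-0.18,-43]]'
cat >> h.py <<'E'
def wristproj(st,s,P):
    T=np.array(s['tool_from_camera']); Rt=rot(st['tcp_rot'])
    pt=Rt.inv().apply(np.atleast_2d(P)-st['tcp_pos']); pc=(pt-T[:3,3])@T[:3,:3]
    q=pc[:,:2]/pc[:,2:]; r2=(q**2).sum(1,keepdims=True); K=s['camera_matrix']
    return q*(1+s['k1']*r2)*K[0,0]+K[:2,2]
E
python3 - <<'E'
from h import *
import pickle
st=arm.observe(); s=snap('wrist','w1.png'); print(st['tcp_pos'],st['tcp_rot'],st['joint_pos'])
print(s['tool_from_camera'])
det={}
for t in ['hook_fin','leaf_left_handle','leaf_left_hinge','leaf_right_handle','leaf_right_hinge','coffee_cup','price_card','hook']:
    d=arm.mark_of('wrist',t) if t!='hook' else arm.find_in('wrist',t); det[t]=[(np.round(x['location'],1).tolist(),round(x['conf'],2)) for x in d[:3]]; print(t,det[t])
pickle.dump((st,s,det),open('w1.pkl','wb'))
p=[580.9,216.2,44,0.371]
for n,q in {'hook_fin':[-15,20,212],'leaf_left_handle':[-109,45,190],'leaf_left_hinge':[-63,125,190],'leaf_right_handle':[-109,-45,190],'leaf_right_hinge':[-63,-125,190]}.items(): print(n,wristproj(st,s,case2w(p,q)))
E
```

```text
time_s: 2.5
tcp_pos: [500.3, 205.3, 402.6]
tcp_rot: [-0.0, -0.184, 0.983, 0.0]
force: [-0.9, -0.9, 0.7]
opening: 1.001
[500.30303462 205.26745943 402.63184995] [-1.64103929e-04 -1.84046866e-01  9.82917431e-01  2.20356232e-04] [ 3.67052789e-01  1.35036779e-01  1.60506816e+00  4.99954271e-04
  1.40173078e+00 -1.57403189e+00]
[[ 4.43453459e-04 -9.52040758e-01 -3.05970912e-01  8.45425275e+01]
 [ 9.99998985e-01  7.91644033e-06  1.42469829e-03 -1.26192858e+00]
 [-1.35394864e-03 -3.05971233e-01  9.52039795e-01 -1.62271287e+02]
 [ 0.00000000e+00  0.00000000e+00  0.00000000e+00  1.00000000e+00]]
hook_fin [([246.0, 237.8], 0.95)]
leaf_left_handle [([270.4, 139.7], 0.72), ([347.3, 180.2], 0.52)]
leaf_left_hinge [([346.8, 183.4], 0.57)]
leaf_right_handle [([182.3, 143.1], 0.88)]
leaf_right_hinge [([110.4, 191.1], 0.58)]
coffee_cup [([303.5, 47.1], 0.86)]
price_card [([179.5, 30.5], 0.64)]
hook [([250.9, 222.2], 0.63)]
hook_fin [[249.81057608 234.91254074]]
leaf_left_handle [[274.56447164 140.5039874 ]]
leaf_left_hinge [[348.98850613 184.11480517]]
leaf_right_handle [[185.4554143  140.68728063]]
leaf_right_hinge [[113.35568938 184.35478396]]
```

View pics/w1.png

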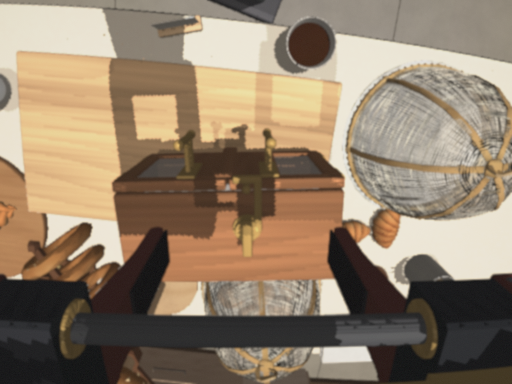

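Run:
```python
from h import *
import pickle
st,s,det=pickle.load(open('w1.pkl','rb'))
pts={'hook_fin':[-15,20,212],'leaf_left_handle':[-109,45,190],'leaf_left_hinge':[-63,125,190],'leaf_right_handle':[-109,-45,190],'leaf_right_hinge':[-63,-125,190]}
f=lambda p:np.concatenate([wristproj(st,s,case2w([p[0],p[1],44,p[2]],pts[n]))[0]-det[n][0][0] for n in pts])
r=least_squares(f,[581,216,.371],loss='soft_l1'); p=[r.x[0],r.x[1],44,r.x[2]]; print(p,r.fun.reshape(-1,2).round(1).tolist())
for n in pts: print(n,case2w(p,pts[n]).round(1))
print((np.array(case2w(p,pts['hook_fin'])[0])-st['tcp_pos']), 'tool:',rot(st['tcp_rot']).inv().apply(case2w(p,pts['hook_fin'])[0]-st['tcp_pos']))
im=cv2.imread('pics/w1.png');cv2.imwrite('pics/w1z.png',cv2.resize(im[110:290,100:360],None,fx=3,fy=3,interpolation=cv2.INTER_CUBIC))
```

```text
[np.float64(583.5279541810118), np.float64(215.47555145807976), 44, np.float64(0.39584615598779327)] [[1.9, -1.4], [-0.2, 1.9], [-0.7, -0.1], [-0.9, 0.9], [0.7, -2.0]]
hook_fin [[562.  228.1 256. ]]
leaf_left_handle [[465.6 215.  234. ]]
leaf_left_hinge [[477.2 306.5 234. ]]
leaf_right_handle [[500.3 131.9 234. ]]
leaf_right_hinge [[573.6  75.8 234. ]]
[  61.67307916   22.8776688  -146.63184995] tool: [-65.80762444  -1.05826128 146.61545789]
```

View pics/w1z.png

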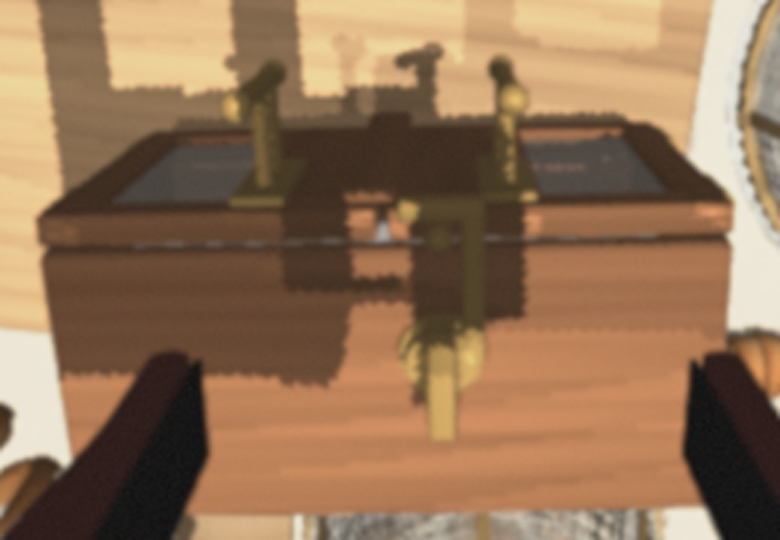

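```bash
python3 -m crank '[[1,-0.045,-0.002,0.03,0],[1,-0.065,-0.003,0.08,0],[1,-0.065,-0.003,0.125,0],[0.2,-0.065,-0.003,0.14,0],[-0.2,-0.065,-0.003,0.155,0],[-0.5,-0.065,-0.003,0.155,0],[-1,-0.065,-0.003,0.155,0],[-1,-0.065,-0.003,0.155,0],[-1,-0.065,-0.003,0.155,0],[-1,-0.065,-0.003,0.155,0],[-1,-0.065,-0.003,0.155,0]]' 12
python3 - <<'E'
from h import *
st=arm.observe(); print(st['tcp_pos'],st['force'],st['ft_torque'],st['opening']*88); snap('wrist','w2.png'); s=snap('side','s2.png')
im=cv2.imread('pics/s2.png');cv2.imwrite('pics/s2z.png',cv2.resize(im[60:210,150:350],None,fx=3.5,fy=3.5,interpolation=cv2.INTER_CUBIC))
E
```

```text
time_s: 4.32
tcp_pos: [562.0, 226.7, 247.8]
tcp_rot: [0.0, -0.185, 0.983, 0.001]
force: [-4.6, 15.4, 0.9]
opening: 0.125
[561.9671556  226.68257719 247.83379892] [-4.57575927 15.35268741  0.89654697] [2.90629217 1.09795632 0.05673402] 11.03394699852485
```

View pics/w2.png

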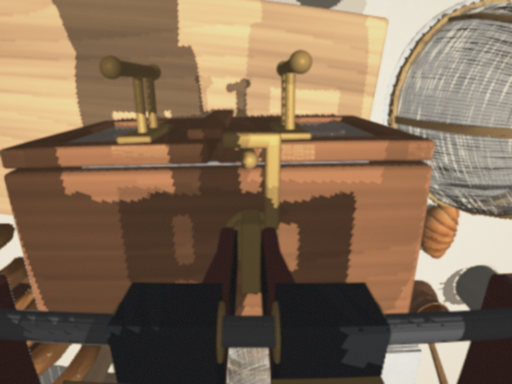

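View pics/s2z.png

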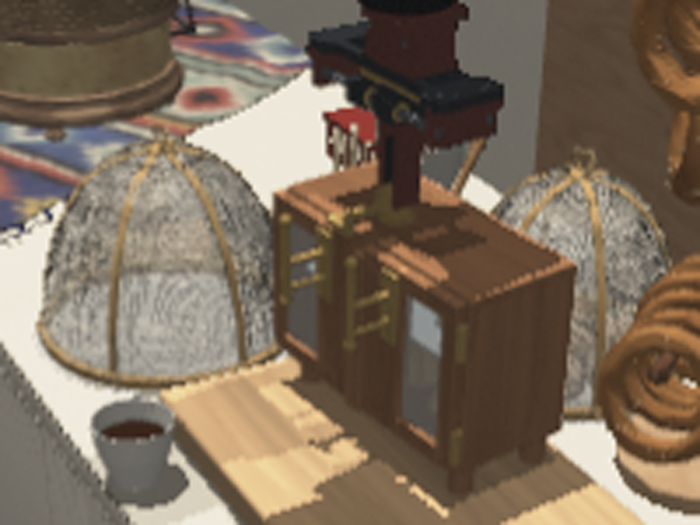

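```bash
python3 -m crank '[[-1,0,0.002,0,0],[-1,0,0.002,0,8],[-1,0,0.002,0,16],[-1,0,0.002,0,24],[-1,0,0.002,0,32],[-1,0,0.002,0,40],[-1,0,0.002,0,48],[-1,0,0.002,0,56],[-1,0,0.002,0,64],[-1,0,0.002,0,70],[-1,0,0.002,0,70]]' 15
python3 - <<'E'
from h import *
st=arm.observe(); print(st['tcp_pos'],st['force'],st['ft_torque'],st['opening']*88); snap('wrist','w3.png')
E
```

```text
time_s: 5.8
tcp_pos: [561.4, 227.2, 247.9]
tcp_rot: [0.0, 0.413, 0.911, -0.001]
force: [1.2, -9.1, 1.7]
opening: 0.116
[561.41414912 227.18849053 247.87503608] [ 1.237022   -9.12065466  1.74088128] [-1.58482508 -0.31387819  0.00972093] 10.195348029930074
```

View pics/w3.png

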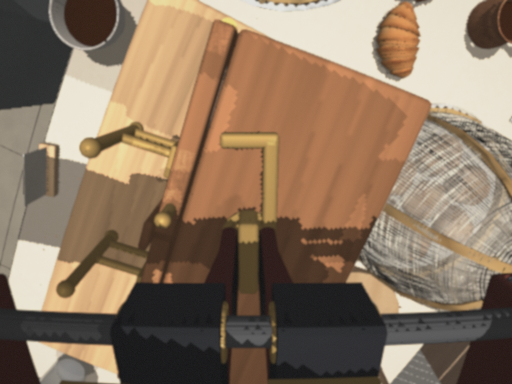

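```bash
python3 -m crank '[[-0.4,0,0,0,0],[-0.3,0,0,0,0],[0,0,0,-0.05,0],[0,0,0,-0.1,-10],[0,0.03,-0.04,-0.1,-20],[0,0.056,-0.0795,-0.1,-30],[0,0.056,-0.0795,-0.1,-40],[0,0.056,-0.0795,-0.1,-50],[0,0.056,-0.0795,-0.1,-60],[0,0.056,-0.0795,-0.1,-70],[0,0.056,-0.0795,-0.1,-70]]'
cat > look.py <<'E'
from h import *
import sys,pickle
f=sys.argv[1]
st=arm.observe(); s=snap('wrist',f+'.png'); print(st['tcp_pos'],st['tcp_rot'],st['force'])
det={}
for t in sys.argv[2:]:
    d=arm.mark_of('wrist',t); det[t]=[(np.round(x['location'],1).tolist(),round(x['conf'],2)) for x in d[:3]]; print(t,det[t])
    z=234 if t!='hook_fin' else 256
    if d:
        r=least_squares(lambda X:wristproj(st,s,[X[0],X[1],z])[0]-d[0]['location'],st['tcp_pos'][:2]); W=np.r_[r.x,z]; print(' world',W.round(1),'tool',rot(st['tcp_rot']).inv().apply(W-st['tcp_pos']).round(1))
pickle.dump((st,s,det),open(f+'.pkl','wb'))
E
python3 look.py w4 leaf_left_handle leaf_right_handle leaf_left_hinge leaf_right_hinge hook_fin
```

```text
time_s: 7.22
tcp_pos: [464.6, 217.3, 347.9]
tcp_rot: [-0.0, -0.184, 0.983, -0.001]
force: [-1.0, 0.0, -0.1]
opening: 0.505
[464.60909438 217.25332629 347.91550672] [-1.47720435e-04 -1.83808404e-01  9.82961926e-01 -5.48147145e-04] [-0.9750723   0.02267063 -0.05550944]
leaf_left_handle [([247.3, 184.3], 0.89), ([68.2, 234.9], 0.35)]
 world [464.8 215.5 234. ] tool [  0.4  -1.6 113.9]
leaf_right_handle [([140.0, 187.1], 0.61)]
 world [501.6 127.8 234. ] tool [ -2.2 -96.6 114. ]
leaf_left_hinge [([334.5, 231.2], 0.77)]
 world [477.9 307.  234. ] tool [-44.8  79.  113.8]
leaf_right_hinge [([65.0, 236.8], 0.76)]
 world [576.1  72.5 234. ] tool [ -51.7 -175.1  114.1]
hook_fin [([219.1, 288.6], 0.59)]
 world [559.7 224.9 256. ] tool [-91.5 -27.1  91.9]
```

View pics/w4.png

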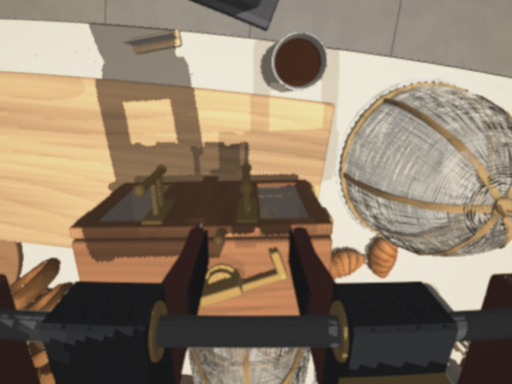

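```bash
python3 -m crank '[[0,0,-0.0015,0.05,0],[0,0,-0.0015,0.1,0],[0,0,-0.0015,0.138,0],[0,0,-0.0015,0.138,0],[-0.6,0,-0.0015,0.138,0],[-1,0,-0.0015,0.138,0],[-1,0,-0.0015,0.138,0],[-1,0,-0.0015,0.138,0],[-1,0,-0.0015,0.138,0]]' 20
python3 - <<'E'
from h import *
st=arm.observe(); print(st['tcp_pos'],st['tcp_rot'],st['force'],st['ft_torque'],st['opening']*88); snap('wrist','w5.png')
E
```

```text
time_s: 8.65
tcp_pos: [465.5, 215.3, 210.6]
tcp_rot: [0.0, -0.184, 0.983, -0.001]
force: [-0.6, -3.3, 7.0]
opening: 0.082
[465.54956196 215.27390586 210.60322771] [ 2.55778189e-04 -1.83764469e-01  9.82969926e-01 -8.23548954e-04] [-0.58818316 -3.28800342  7.01711744] [-0.43078888  0.15007626 -0.03312199] 7.2233163607343975
```

View pics/w5.png

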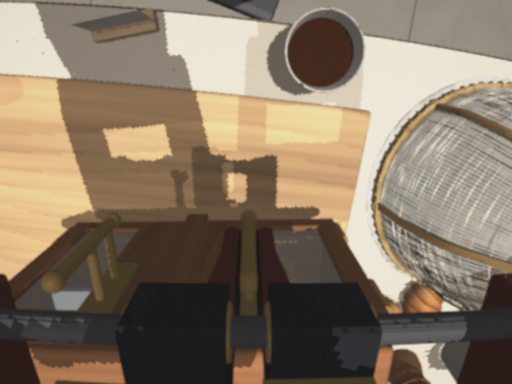

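```bash
python3 -m crank '[[-1,0.007,0.0045,0,5],[-1,0.0132,0.0092,0,10],[-1,0.019,0.0147,0,15],[-1,0.0246,0.0206,0,20],[-1,0.0294,0.027,0,25],[-1,0.0338,0.0337,0,30],[-1,0.0376,0.0409,0,35],[-1,0.0407,0.0483,0,40],[-1,0.0407,0.0483,0,40]]' 25
python3 - <<'E'
from h import *
st=arm.observe(); print(st['tcp_pos'],st['tcp_rot'],st['force'],st['ft_torque'],st['opening']*88); snap('wrist','w6.png')
E
```

```text
time_s: 9.82
tcp_pos: [408.6, 245.0, 210.6]
tcp_rot: [-0.001, 0.164, 0.986, -0.002]
force: [-4.6, -4.8, 5.9]
opening: 0.086
[408.6287059  244.95745849 210.58276348] [-6.53512672e-04  1.63829498e-01  9.86486892e-01 -1.75530511e-03] [-4.63153175 -4.79017698  5.85838958] [-0.65495251  0.77970179 -0.07628975] 7.543418121329399
```

View pics/w6.png

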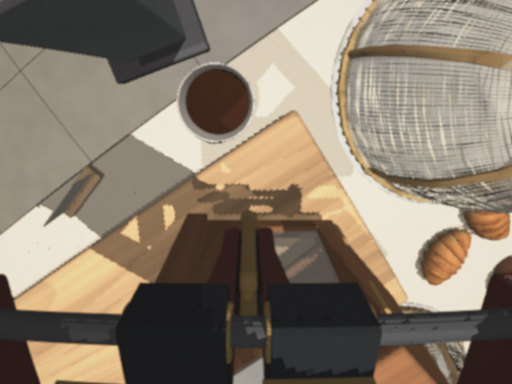

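```bash
python3 -m crank '[[-1,0.007,0.0045,0,5],[-1,0.0132,0.0092,0,10],[-1,0.019,0.0147,0,15],[-1,0.0246,0.0206,0,20],[-1,0.0294,0.027,0,25],[-1,0.0338,0.0337,0,30],[-1,0.0376,0.0409,0,35],[-1,0.0407,0.0483,0,40],[-1,0.043,0.056,0,45],[-1,0.0449,0.0638,0,50],[-1,0.0453,0.067,0,52],[-1,0.0453,0.067,0,52]]' 25
python3 - <<'E'
from h import *
st=arm.observe(); print(st['tcp_pos'],st['tcp_rot'],st['force'],st['ft_torque'],st['opening']*88,st['joint_pos'][5]); snap('wrist','w7.png');snap('side','s7.png')
im=cv2.imread('pics/s7.png');cv2.imwrite('pics/s7z.png',cv2.resize(im[60:210,150:350],None,fx=3.5,fy=3.5,interpolation=cv2.INTER_CUBIC))
E
```

```text
time_s: 11.38
tcp_pos: [386.8, 323.3, 210.6]
tcp_rot: [-0.0, 0.579, 0.815, -0.002]
force: [-5.0, 0.8, 5.6]
opening: 0.089
[386.76136974 323.31763193 210.64533546] [-4.82501048e-04  5.79430806e-01  8.15018779e-01 -2.02447224e-03] [-4.96607684  0.84879647  5.59709484] [ 0.17418931  0.74218952 -0.04174819] 7.803429404085812 0.3381920248103133
```

View pics/w7.png

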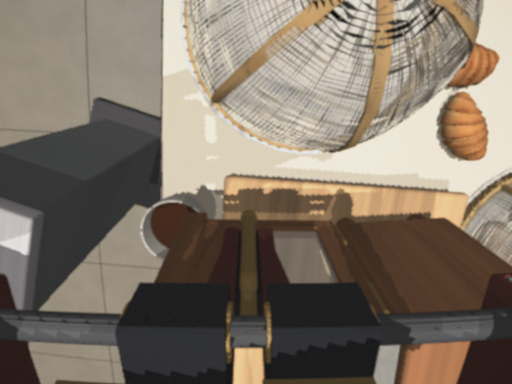

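View pics/s7z.png

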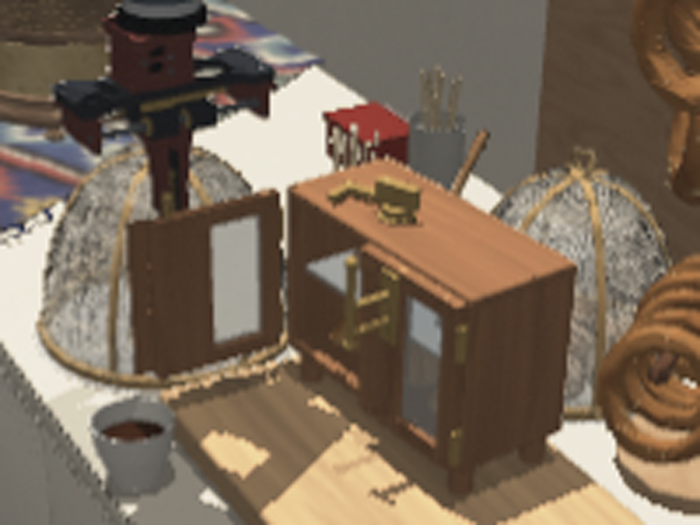

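```bash
python3 -m crank '[[-0.4,0,0,0,0],[-0.3,0,0,0,0],[-0.3,0,0,-0.05,0],[-0.2,0,0,-0.1,0],[0,-0.04,0.008,-0.13,10],[0,-0.09,0.018,-0.13,20],[0,-0.14,0.028,-0.13,30],[0,-0.19,0.038,-0.13,40],[0,-0.219,0.044,-0.13,50],[0,-0.219,0.044,-0.13,60],[0,-0.219,0.044,-0.13,70],[0,-0.219,0.044,-0.13,80]]'
python3 -m crank '[[0,0,0,0,8],[0,0,0,0,8]]'
python3 look.py w8 leaf_right_handle leaf_right_hinge hook_fin leaf_left_handle
```

```text
time_s: 12.98
tcp_pos: [500.9, 130.8, 340.6]
tcp_rot: [0.001, 0.968, 0.249, -0.002]
force: [-0.0, 0.5, 0.0]
opening: 0.505
time_s: 13.22
tcp_pos: [500.9, 130.6, 340.4]
tcp_rot: [0.001, 0.983, 0.182, -0.002]
force: [-1.0, -0.2, 0.0]
opening: 0.5
[500.87698057 130.60038283 340.38129992] [ 0.00120853  0.98337998  0.18154499 -0.00194236] [-1.03487178 -0.15165172  0.01946989]
leaf_right_handle [([244.2, 191.8], 0.96), ([11.4, 224.3], 0.69), ([151.7, 77.3], 0.23)]
 world [496.1 131.2 234. ] tool [ -3.8  -2.4 106.4]
leaf_right_hinge [([345.4, 133.0], 0.69)]
 world [573.   71.8 234. ] tool [ 46.9  80.5 106.3]
hook_fin [([150.9, 75.1], 0.82)]
 world [561.6 227.3 256. ] tool [ 91.6 -68.8  83.9]
leaf_left_handle [([10.1, 226.9], 0.97)]
 world [385.1 323.9 234. ] tool [ -38.7 -222.1  106.2]
```

View pics/w8.png

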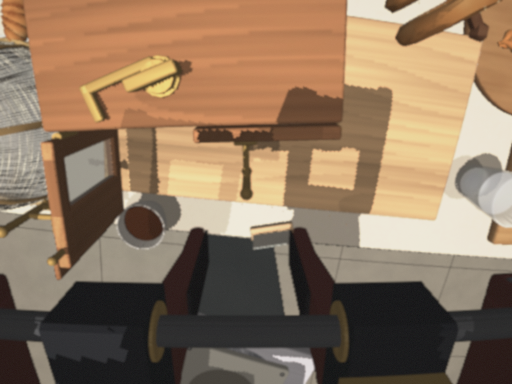

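```bash
python3 -m crank '[[0,-0.002,-0.002,0.05,0],[0,-0.002,-0.002,0.1,0],[0,-0.002,-0.002,0.13,0],[0,-0.002,-0.002,0.13,0],[-0.6,-0.002,-0.002,0.13,0],[-1,-0.002,-0.002,0.13,0],[-1,-0.002,-0.002,0.13,0],[-1,-0.002,-0.002,0.13,0],[-1,-0.002,-0.002,0.13,0]]' 20
python3 - <<'E'
from h import *
st=arm.observe(); print(st['tcp_pos'],st['tcp_rot'],st['force'],st['ft_torque'],st['opening']*88); snap('wrist','w9.png')
E
```

```text
time_s: 14.6
tcp_pos: [498.3, 131.3, 211.2]
tcp_rot: [0.001, 0.983, 0.182, -0.001]
force: [-0.2, -2.0, 4.8]
opening: 0.089
[498.29364591 131.34132067 211.200761  ] [ 0.0013962   0.98333413  0.18179771 -0.00127948] [-0.15377623 -2.01712293  4.80989566] [-0.41884441  0.17530008  0.02594115] 7.810135701331217
```

View pics/w9.png

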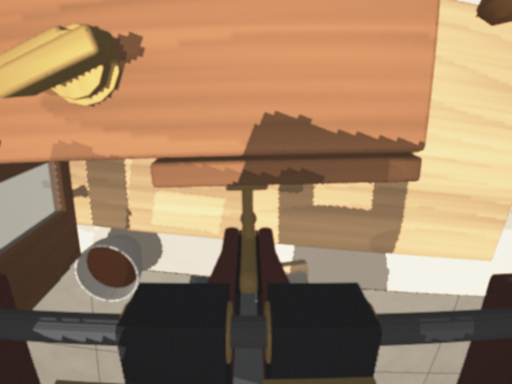

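Bar gripped at the tool centre (opening 7.8 mm); the right door is still shut. Now the mirrored arc.

```bash
python3 -m crank '[[-1,-0.007,0.0045,0,-5],[-1,-0.0132,0.0092,0,-10],[-1,-0.019,0.0147,0,-15],[-1,-0.0246,0.0206,0,-20],[-1,-0.0294,0.027,0,-25],[-1,-0.0338,0.0337,0,-30],[-1,-0.0376,0.0409,0,-35],[-1,-0.0407,0.0483,0,-40],[-1,-0.0407,0.0483,0,-40]]' 25
python3 - <<'E'
from h import *
st=arm.observe(); print(st['tcp_pos'],st['tcp_rot'],st['force'],st['ft_torque'],st['opening']*88,st['joint_pos']); snap('wrist','w10.png')
E
```

```text
time_s: 15.78
tcp_pos: [479.3, 71.5, 211.3]
tcp_rot: [0.002, 0.862, 0.507, -0.0]
force: [8.4, -0.5, -6.9]
opening: 0.083
[479.27557787  71.45473653 211.29637229] [ 1.55683098e-03  8.61802603e-01  5.07241407e-01 -7.30416873e-05] [ 8.42399168 -0.52334846 -6.8955589 ] [-0.17517462 -1.04804325 -0.00957458] 7.326721076993214 [ 0.12530355  0.2317417   1.94397461 -0.00354959  0.96478181  0.63415706]
```

View pics/w10.png

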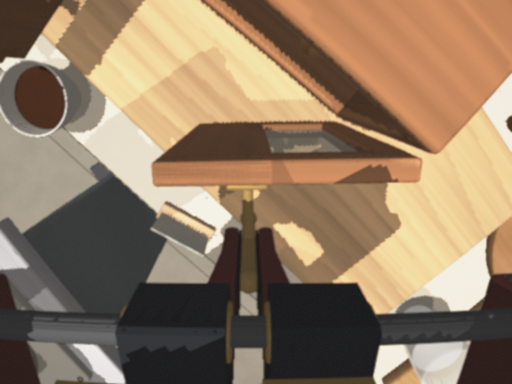

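```bash
python3 -m crank '[[-1,-0.007,0.0045,0,-5],[-1,-0.0132,0.0092,0,-10],[-1,-0.019,0.0147,0,-15],[-1,-0.0246,0.0206,0,-20],[-1,-0.0294,0.027,0,-25],[-1,-0.0338,0.0337,0,-30],[-1,-0.0376,0.0409,0,-35],[-1,-0.0407,0.0483,0,-40],[-1,-0.043,0.056,0,-45],[-1,-0.0449,0.0638,0,-50],[-1,-0.0453,0.067,0,-52],[-1,-0.0453,0.067,0,-52]]' 25
python3 - <<'E'
from h import *
st=arm.observe(); print(st['tcp_pos'],st['tcp_rot'],st['force'],st['opening']*88)
p=[582.5,215.5,44,0.38]; print(case2w(p,[-143,-171,190]))
hg=case2w(p,[-63,-125,190])[0][:2]; v=st['tcp_pos'][:2]-hg; print(np.linalg.norm(v),'angle deg',np.degrees(np.arctan2(v[1],v[0])-0.38)-np.degrees(np.arctan2(80,-46)))
snap('side','s11.png')
im=cv2.imread('pics/s11.png');cv2.imwrite('pics/s11z.png',cv2.resize(im[60:250,150:350],None,fx=3.1,fy=3.1,interpolation=cv2.INTER_CUBIC))
E
```

```text
time_s: 17.32
tcp_pos: [516.9, 0.4, 211.3]
tcp_rot: [0.002, 0.553, 0.833, 0.001]
force: [4.7, 5.4, -4.5]
opening: 0.086
[5.16948438e+02 4.28185440e-01 2.11282699e+02] [1.60111069e-03 5.52595704e-01 8.33447674e-01 6.31747227e-04] [ 4.73741611  5.43638463 -4.46080251] 7.557492911075396
[[513.12835738   3.65672019 234.        ]]
92.58080359973859 angle deg -266.9047661168652
```

View pics/s11z.png

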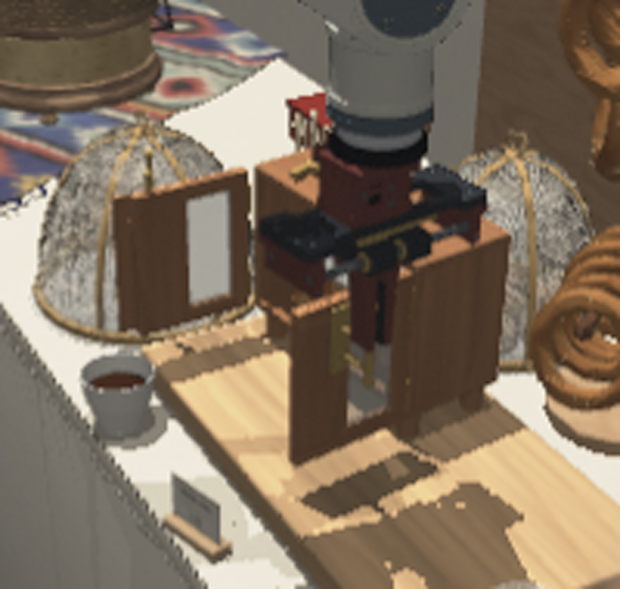

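```bash
python3 -m crank '[[-0.5,0,0,0,0],[-0.3,0,0,0,0],[-0.3,0,0,0,0],[-0.3,0,0,-0.04,0],[-0.3,0,0,-0.1,0],[-0.3,0,0,-0.16,0],[-0.3,0,0,-0.2,0],[-0.3,0,0,-0.2,0]]'
python3 look.py w12 leaf_right_handle leaf_right_hinge leaf_left_handle leaf_left_hinge hook_fin
python3 - <<'E'
from h import *
for c in('side','top'):
    snap(c,c+'12.png')
    for t in ['leaf_left_handle','leaf_right_handle','coffee_cup','price_card','water_glass']:
        print(c,t,[(np.round(d['location'],1).tolist(),round(d['conf'],2)) for d in arm.mark_of(c,t)[:2]])
p=[582.5,215.5,44,0.38]
print(proj('side',case2w(p,[[-143,171,190],[-143,-171,190]])),proj('top',case2w(p,[[-143,171,190],[-143,-171,190]])))
E
```

```text
time_s: 18.38
tcp_pos: [517.5, 0.5, 415.0]
tcp_rot: [0.005, 0.553, 0.833, 0.002]
force: [0.0, 1.3, -0.5]
opening: 0.346
[517.52853198   0.5287977  414.95038418] [0.00451802 0.55273596 0.83334067 0.00242357] [ 0.03575855  1.33717463 -0.53437055]
leaf_right_handle [([247.0, 164.8], 0.97)]
 world [518.   1. 234.] tool [  1.1  -1.1 180.9]
leaf_right_hinge [([323.2, 122.4], 0.56)]
 world [573.1  73.2 234. ] tool [ 46.2  77.8 181.4]
leaf_left_handle []
leaf_left_hinge []
hook_fin []
side leaf_left_handle []
side leaf_right_handle [([266.9, 160.9], 0.67)]
side coffee_cup [([187.9, 196.1], 0.96)]
side price_card [([215.4, 233.6], 0.77)]
side water_glass [([315.8, 294.1], 0.91)]
top leaf_left_handle [([130.5, 221.1], 0.86), ([169.6, 150.9], 0.41)]
top leaf_right_handle [([256.0, 171.8], 0.61)]
top coffee_cup [([177.5, 236.0], 0.9)]
top price_card []
top water_glass [([320.8, 164.9], 0.72)]
[[198.18556945 113.23891256]
 [267.96927188 161.49448652]] [[132.77864916 219.76376689]
 [255.21966698 171.05550095]]
```

View pics/top12.png

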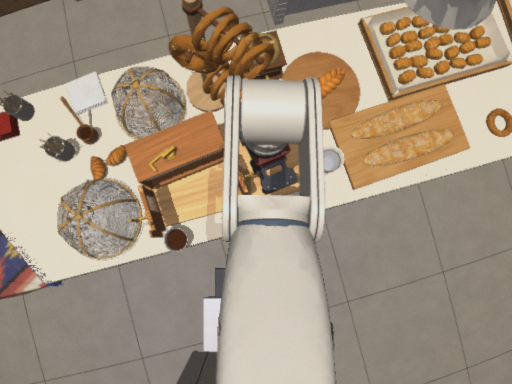

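View pics/w12.png

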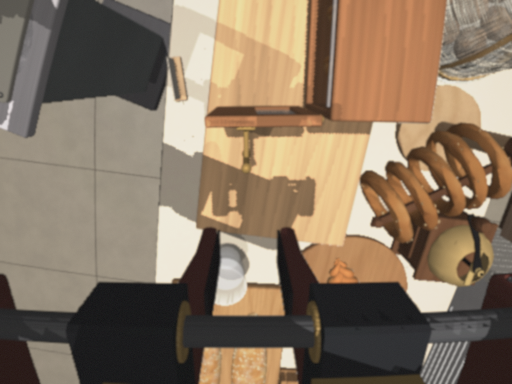

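View pics/side12.png

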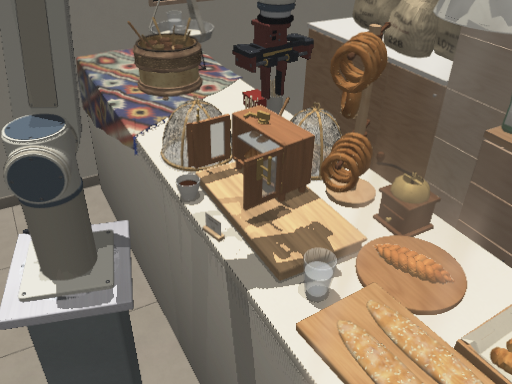

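Both doors stand at about 90°, the hook is clear, and the cup, card and glass look unmoved. The gripper is touching nothing.

```bash
python3 -c "
from station import arm
print(arm.finish_job())"
```

```text
the job is handed in; nothing more can be done
None
```

The pastry case is open: both doors stand at about a right angle, and I handed the job in at about 18.5 s of the 61 s allowed.

I turned the brass hook about 70° clear of its post. Then I pulled the left door to about 91° while the right one was still shut, and after that the right door to about 92°. I let go of both bars and lifted the gripper clear.

**Last checks:**
- **Doors:** in the final pictures, the pull bars that were detected lay within about 2.5 pixels of where I calculated they should be at 90°. The left bar was found in the top view only; the networks missed it in the side view, where the picture still shows the left door open.
- **Forces:** none of the wrist force readings I took between moves was above about 16 N. The last reading, with the gripper clear, was about 1 N.
- **Cup, card and glass:** they look upright and in their starting places. Detections differ from the start by at most about 3 pixels, which is within the networks' scatter. The arm hid the price card from the top camera, so its position was checked in the side view only; it also shows standing in the last wrist picture.

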